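Close the parts tumbler and hold its run paddle in the green

ROBOT

A 6-joint arm with a two-finger parallel gripper is mounted at the origin on a cart in front of the work surface, level with it; the furniture and walls round the work are solid. World frame = base frame: x ahead of the robot, y to its left, z up, the work surface at z = 0. Lengths are in mm, angles in rad, forces in N, time in s.
With the tool pointing down it reaches from about 350 to 975 mm from the base axis. Payload 7.1 kg.
Tool frame: the origin (TCP) lies at the very end of the fingers, on their centre line; the grasp point (between the pads) lies 19 mm behind it; y points along the fingers, z is the direction in which the jaws open and shut, and the axes are right-handed (so a half turn about y gives the same grasp; the last joint's range is limited). The gripper opens to 88 mm and grips with 3 to 60 N. Pads are 20 mm wide; open, the fingers measure 115 mm over their backs; the gripper's body (75 mm by 178 mm) begins 61 mm behind the grasp point.
Start: joints at [-1.365, 0.423, 1.63, -0, 1.089, -0.019], TCP at [139.339, -609.253, 183.375] pointing down, gripper open.
Joint ranges: [-3, 3], [-0.9, 2.11], [0.09, 2.58], [-1.31, 4.45], [0.11, 2.69], [-2.54, 2.54]. Speed limits (rad/s): [2.39, 2.39, 3.01, 3.14, 3.14, 3.14].

INTERFACE

Orientations are given as a rotation vector (axis times angle).
In Python, from workcell import ctrl gives the robot as it stands.
- The arm moves only by the shell command python3 -m jog 'ROWS'. ROWS is JSON, a list of rows, each a list of 3 entries, a list of its own where there are three numbers: the opening, from 0 (shut) to 1 (fully open), then the shift along the tool's x, y, z in cm, then the turn, a rotation vector about the tool's x, y, z in rad. In form: [[claw, [dx, dy, dz], [wx, wy, wz]], ...]. A call has 1 to 8 rows; each row is the pose to reach, as a shift and turn from the pose commanded when the call began, along the tool's axes at that moment; what a row does not reach only later rows make up. A row lasts 1/10 s, in which the tool goes at most 50 mm and 8.59 degrees, less where a joint would pass 70% of its speed; a pose out of reach is approached as far as the arm can. A call with a gripper value outside its range is refused whole. The fingers move at their own pace and stop on an object; the grip force is fixed at half the most. Time passes only in rows, so rows that repeat a pose let the fingers close. It gives the time, the measured TCP pose, the force and the opening at its end, in the units of the state.
- ctrl.get_obs(): the state, without advancing time (a new reading comes with each control period).
- ctrl.get_image(name): name is "side" or "top"; returns a dict with "color" (480x640x3 uint8, red, green, blue), "z_map" (480x640 float32, mm along the optical axis (not along the pixel's ray), 0 where there is no reading), "fx", "fy", "cx", "cy" (pixels), "dist_coeffs" ([k1, k2, p1, p2, k3] as OpenCV has them; the pictures are not rectified), "pose" (4x4, takes a point from camera to world coordinates). Camera axes: x right, y down, z forward; pixel columns grow to the right and rows downward; lengths in mm; the calibration is good to about 2 mm. A picture is of the moment at which its call begins.
- ctrl.close_job(): hands the job in, once; it reports no verdict.
The state is a dict: "t": time; "qpos": joint angles; "qvel": joint speeds; "joint_torque": joint torques, N m; "ee_pos": TCP position; "orientation": TCP orientation; "ft_force": force on the tool from outside, world axes, zero at the start; "moment": the same for the moment, N m; "width": finger opening in mm.
Only numpy, scipy, OpenCV 4.12 (cv2) and the standard library are available. Lean on these libraries where they do the work, as an engineer would, in place of code of your own. Each camera call takes 0.05 s, during which the arm holds its last target.

TASK

Put the loose blue lid on the bowl of the small parts tumbler and press it down against the gasket until it is fully home and level, then let go of it. Only then press the machine's yellow spring paddle down about half-way, into the green zone (never into the red at the bottom), and keep holding it there: the program finishes while the gripper is still holding the paddle in the green. Leave the other things on the worktop where they are.

Things in the scene. Friction and masses are not known exactly. Their poses are not given: they have to be found in the camera images.
- lid_knob (a point): middle of the knob of the loose lid, which lies right way up on the worktop; z up the knob. Blue disc 102 mm across, 6 mm thick; grey plug below it, 83 mm across, 10 mm deep; round black knob above it, 24 mm across, 28 mm tall; 44 mm in all, about 90 g. This point is 14 mm above the disc's top, 20 mm above its underside, 30 mm above the plug's foot
- tumbler: the parts tumbler, fixed on the worktop: grey housing, 160 mm along its x, 280 mm along its y, 42 mm high; blue open bowl (outside 102 mm across) on its -y half, spring paddle with a yellow pad on its +y half. Origin in the middle of its underside, level with the worktop; z up, its front is -x
- bowl_rim (a point): centre of the bowl's mouth at the hard rim, 85 mm above the worktop; z up. Mouth 92 mm wide. A black gasket stands 6 mm proud of the rim, so a lid laid on it is 6 mm too high; a push of about 7 N sinks it into its groove, where it stays, until the lid's disc lies on the rim. The lid's knob point is then 20 mm above this point
- paddle_pad (a point): top middle of the paddle's yellow pad (42 x 42 mm) at its free front end, 78 mm above the worktop when up; moves with the paddle. Hinge 97 mm behind it (machine +x), 72 mm above the worktop. A small plate, white, green and red downwards, stands by its front outer (+y) corner, as high as the raised pad; a black pointer on the pad moves over it
- run_paddle (a joint): angle of the hold-to-run paddle, rad: 0 up, grows as pressed, stop at 0.25 (pad 24 mm down). A spring lifts it: about 5 N at the pad to start it, 9 N half-way, 13 N at the stop. Green zone 0.09 to 0.17 (pad 9 to 16 mm down), its middle 0.13 (12.5 mm down); above 0.215 (21 mm down) it trips in the red
- small_tin: bystander to be left alone: red tin with a silver lid, 66 x 66 x 46 mm; origin in the middle of its underside
- sanding_block: bystander to be left alone: brown cork sanding block, 63 x 111 x 32 mm; origin in the middle of its underside
- wax_tin: bystander to be left alone: silver tin with a yellow label, 70 x 70 x 63 mm; origin in the middle of its underside
Not all that is in view belongs to the job. There is more than one size of the part that bears lid_knob; the job needs the larger.

How it is judged (in metres and radians):
On the way, in this order (a step that is already met when the one before it is completed fails the run):
1. the lid is pressed home: on the rim, level, centred (horizontal distance between lid_knob and bowl_rim below 0.006 m and z of lid_knob in the frame of bowl_rim between 0.017 and 0.0222 m and angle between lid_knob's own z axis and vertical below 0.035 rad), for 0.3 s.
2. with the lid home and let go, the paddle is held in the green zone (all of step 1 and value of joint run_paddle between 0.09 and 0.17 rad and contact force between each of the fingers, the arm and lid below 0.3 N), for 0.5 s.
At the end, for the whole second after the job is handed in: The lid's disc lies on the bowl's hard rim (within about 2 mm of fully home, within 6 mm of centre, tilted less than 2 degrees) and is not touched; the robot itself is still pressing the paddle with more than 3 N and holds it still between 0.09 and 0.17 rad, through the last second (all of step 2 and contact force between any of the fingers, the arm and run_paddle above 3 N and velocity of joint run_paddle between -0.1 and 0.1 rad/s); the arm keeps its last pose, push and grip.
It fails at once if the paddle is pressed while the lid is not home (value of joint run_paddle above 0.06 rad and not (horizontal distance between lid_knob and bowl_rim below 0.006 m and z of lid_knob in the frame of bowl_rim between 0.017 and 0.0222 m and angle between lid_knob's own z axis and vertical below 0.035 rad)).
It fails at once if the paddle is pressed into the red zone (value of joint run_paddle above 0.215 rad).
It fails at once if a bystander is moved (distance of any of small_tin, sanding_block, wax_tin from where it was at the start of the episode above 0.03 m).
It also fails if it takes over 56 s, if anything falls off the work surface, if the arm or the gripper's body presses on something with over 40 N, if the wrist force passes 120 N, or if a joint passes its speed limit or range.

## Working session

There is one attempt and no reset: what is moved stays moved. The work goes in short steps, Python scripts to look and compute and a shell command to move; the robot and the scene stay as the last step left them, time stands still between calls to the robot, and variables do not carry over. Pictures are saved under pics/ and viewed, and the job is handed in when it is done.

```bash
mkdir -p pics; cat > h.py <<'E'
import numpy as np, cv2
from workcell import ctrl
def grab(n):
    im=ctrl.get_image(n); K=np.array([[im['fx'],0,im['cx']],[0,im['fy'],im['cy']],[0,0,1.]])
    return im,K,np.array(im['dist_coeffs'],float),np.array(im['pose'],float)
def plane(uv,z,im,K,D,P):
    n=cv2.undistortPoints(np.array(uv,float).reshape(-1,1,2),K,D).reshape(-1,2)
    r=np.c_[n,np.ones(len(n))]@P[:3,:3].T; o=P[:3,3]
    return o+r*((z-o[2])/r[:,2])[:,None]
def cloud(im,K,D,P):
    v,u=np.mgrid[:480,:640]
    n=cv2.undistortPoints(np.c_[u.ravel(),v.ravel()].astype(float).reshape(-1,1,2),K,D).reshape(-1,2)
    c=np.c_[n,np.ones(len(n))]*im['z_map'].reshape(-1,1)
    return (c@P[:3,:3].T+P[:3,3]).reshape(480,640,3)
E
python3 - <<'E'
from h import *
for n in('top','side'):
    im,K,D,P=grab(n); cv2.imwrite(f'pics/{n}0.png',im['color'][...,::-1]); print(n,K.ravel(),D,P.round(3))
print(ctrl.get_obs())
E
```

```text
top [572.71866994   0.         325.04093495   0.         572.71866994
 244.58938448   0.           0.           1.        ] [-0.06101152  0.          0.          0.          0.        ] [[-4.000000e-02 -9.790000e-01  2.020000e-01  1.847780e+02]
 [-9.990000e-01  3.900000e-02 -7.000000e-03 -6.375000e+00]
 [-1.000000e-03 -2.020000e-01 -9.790000e-01  1.587462e+03]
 [ 0.000000e+00  0.000000e+00  0.000000e+00  1.000000e+00]]
side [526.64087536   0.         313.49305726   0.         526.64087536
 239.44610897   0.           0.           1.        ] [-0.12334117  0.          0.          0.          0.        ] [[-8.57000e-01 -3.11000e-01  4.11000e-01  7.40000e-02]
 [-5.15000e-01  5.15000e-01 -6.85000e-01  8.35101e+02]
 [ 2.00000e-03 -7.99000e-01 -6.01000e-01  8.18933e+02]
 [ 0.00000e+00  0.00000e+00  0.00000e+00  1.00000e+00]]
{'t': 0.1, 'qpos': array([-1.36498287e+00,  4.23716610e-01,  1.63061589e+00, -4.15752547e-06,
        1.08859062e+00, -1.89717226e-02]), 'qvel': array([-0.00142901, -0.0035561 , -0.00310812, -0.0002533 , -0.00019308,
        0.00067822]), 'joint_torque': array([ 2.40363324e-04, -5.45614100e+01, -2.74324983e+01,  6.46073604e-02,
        1.88688742e-02, -2.79903793e-05]), 'ee_pos': array([ 139.23859994, -608.7254111 ,  182.70840472]), 'orientation': array([-0.23744688,  2.10393793, -2.10113581]), 'ft_force': array([ 0.10997197,  0.26628755, -0.794738  ]), 'moment': array([-0.03725524,  0.0224427 ,  0.01214387]), 'width': 87.72782268856179}
```

View pics/top0.png

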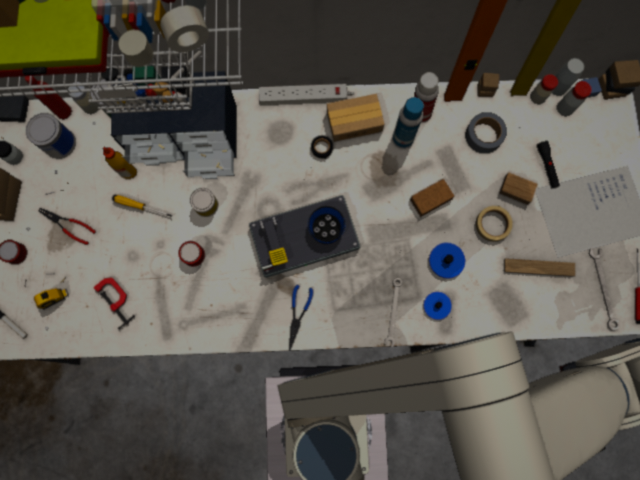

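View pics/side0.png

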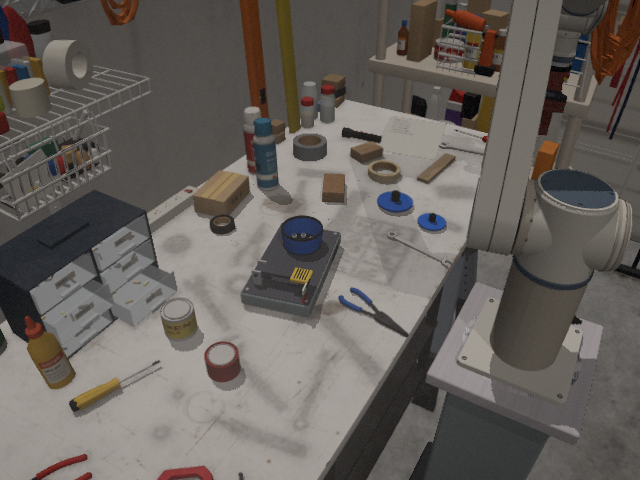

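The top view shows two blue lids: the large one at (447,261) and the small one at (437,306). The bowl at (325,226) and its blue wall could also be confused with them. I choose (447,261). Next I measure it and check it in a close crop.

```bash
cat > m.py <<'E'
from h import *
import sys
def blobs(n,tag):
    im,K,D,P=grab(n); C=cloud(im,K,D,P)
    hsv=cv2.cvtColor(im['color'],cv2.COLOR_RGB2HSV)
    m=cv2.inRange(hsv,(105,140,40),(130,255,255))
    N,L,S,c=cv2.connectedComponentsWithStats(m)
    for i in range(1,N):
        if S[i,4]<150: continue
        p=C[L==i]; p=p[np.isfinite(p).all(1)]
        cs,_=cv2.findContours((L==i).astype(np.uint8),0,2); k=max(cs,key=cv2.contourArea)
        e=cv2.fitEllipse(cv2.convexHull(k))
        print(n,i,S[i],c[i].round(1),'ell',np.round(e[0],1),np.round(e[1],1),'z med',np.median(p[:,2]).round(1))
        for z in (16,85):
            q=plane([e[0]],z,im,K,D,P)[0]
            r=plane(k.reshape(-1,2),z,im,K,D,P)[:,:2]
            (cc,rr)=cv2.minEnclosingCircle(r.astype(np.float32))
            print('   z',z,q.round(1),'mec',np.round(cc,1),2*rr)
    y=cv2.inRange(hsv,(24,120,90),(34,255,255)); N,L,S,c=cv2.connectedComponentsWithStats(y)
    for i in range(1,N):
        if S[i,4]>100:
            p=np.median(C[L==i],0)
            if np.linalg.norm(p[:2]-[420,60])<300: print(n,'yel',S[i],c[i].round(1),p.round(1),plane([c[i]],78,im,K,D,P).round(1))
    return im,K,D,P,C
if __name__=='__main__':
    for n in('top','side'):
        im,K,D,P,C=blobs(n,'')
        x0,y0,w=((395,225,100) if n=='top' else (360,175,100))
        a=im['color'][y0:y0+w,x0:x0+w,::-1]
        x0,y0=((245,185) if n=='top' else (240,210)); b=im['color'][y0:y0+100,x0:x0+120,::-1]
        cv2.imwrite(f'pics/crop_{n}1.png',np.hstack([cv2.resize(a,(350,350),interpolation=2),cv2.resize(b,(420,350),interpolation=2)]))
E
python3 m.py
```

```text
top 9 [309 208  35  24 203] [324.2 215.2] ell [325.7 222.4] [28.6 34.1] z med 66.3
   z 16 [572.2 -21.6  16. ] mec [572.3 -22.8] 98.840576171875
   z 85 [555.2 -20.9  85. ] mec [555.2 -22.1] 94.50074005126953
top 13 [429 243  36  35 918] [446.7 260.2] ell [446.7 260.2] [34.5 35.5] z med 15.7
   z 16 [ 450.2 -355.1   16. ] mec [ 450.8 -355. ] 99.61337280273438
   z 85 [ 438.5 -339.8   85. ] mec [ 439.1 -339.7] 95.2394790649414
top 16 [424 292  27  28 562] [437.1 305.3] ell [437.2 305.3] [26.8 27.6] z med 12.0
   z 16 [ 325.6 -318.4   16. ] mec [ 325.8 -318.5] 75.71077728271484
   z 85 [ 319.4 -304.7   85. ] mec [ 319.6 -304.8] 72.38645935058594
top yel [269 248  18  17 230] [277.8 256.1] [469.2 110.6  78. ] [[469.2 110.9  78. ]]
side 1 [  0   7   9  33 161] [ 3.5 24. ] ell [ 3.6 23.3] [ 9.  32.7] z med 602.0
   z 16 [ 3534.6 -1061.1    16. ] mec [ 3600.9 -1099.5] 1098.847900390625
   z 85 [3230.9 -898.1   85. ] mec [3291.4 -933.3] 1004.4182739257812
side 25 [378 192  34  20 428] [394.3 201.9] ell [394.6 201.4] [19.  34.8] z med 16.5
   z 16 [ 444.7 -351.3   16. ] mec [ 445.1 -351.6] 101.89043426513672
   z 85 [ 406.5 -249.3   85. ] mec [ 406.8 -249.7] 93.13449096679688
side 26 [418 214  28  16 301] [431.4 222.3] ell [431.6 221.8] [15.6 27.8] z med 12.6
   z 16 [ 318.7 -310.8   16. ] mec [ 319.1 -312.3] 76.23583984375
   z 85 [ 291.3 -212.4   85. ] mec [ 291.7 -213.7] 69.68443298339844
```

View pics/crop_top1.png

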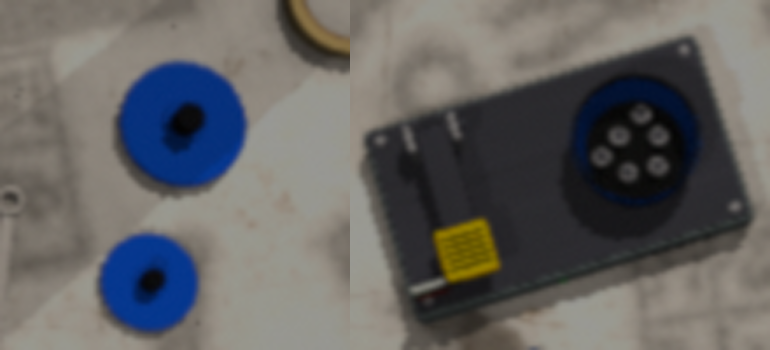

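View pics/crop_side1.png

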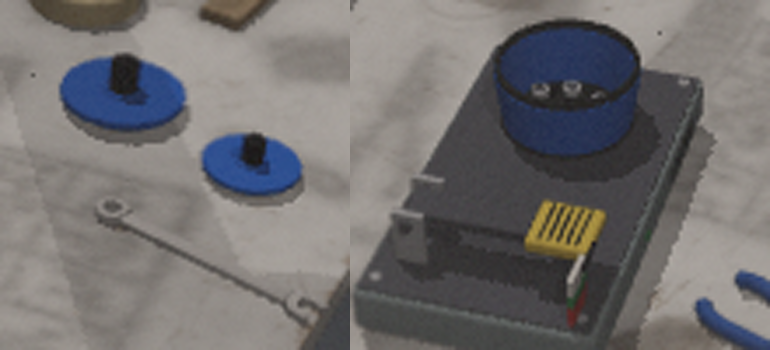

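The crop confirms it. The larger lid (102 mm disc, black knob) is at top px (447,261), and its small twin measures about 76 mm. Next I measure the bowl rim and gasket, the pad and the housing yaw.

```bash
python3 - <<'E'
from h import *
for n in('top','side'):
    im,K,D,P=grab(n); C=cloud(im,K,D,P)
    d=np.hypot(C[...,0]-552,C[...,1]+22)
    m=((C[...,2]>82)&(C[...,2]<100)&(d<75)).astype(np.uint8)
    p=C[m>0]; print(n,len(p),'z',np.percentile(p[:,2],[5,25,50,75,95]).round(1),'bbox mid',((p.max(0)+p.min(0))/2).round(1),(p.max(0)-p.min(0)).round(1))
    e=cv2.minEnclosingCircle(p[:,:2].astype(np.float32)); print('  mec',np.round(e[0],1),2*e[1])
    A=np.c_[2*p[:,:2],np.ones(len(p))]; s=np.linalg.lstsq(A,(p[:,:2]**2).sum(1),rcond=None)[0]; print('  lsq',s[:2].round(1),2*np.sqrt(s[2]+s[0]**2+s[1]**2))
    # image ellipse of ring top 
    cs,_=cv2.findContours(m,0,2); k=max(cs,key=cv2.contourArea); r=plane(k.reshape(-1,2),91,im,K,D,P)[:,:2].astype(np.float32)
    e=cv2.minEnclosingCircle(r); f=cv2.fitEllipse(cv2.convexHull(r)); print('  contour@91',np.round(e[0],1),2*e[1],'ell',np.round(f[0],1),np.round(f[1],1))
    # housing
    h=((C[...,2]>36)&(C[...,2]<48)&(np.hypot(C[...,0]-520,C[...,1]-40)<200)).astype(np.uint8)
    h=cv2.morphologyEx(h,cv2.MORPH_OPEN,np.ones((3,3)))
    N,L,S,c=cv2.connectedComponentsWithStats(h)
    for i in range(1,N):
        if S[i,4]>300:
            q=C[L==i][:,:2].astype(np.float32); print('  housing',S[i],[np.round(v,2) for v in cv2.minAreaRect(q)], np.median(C[L==i][:,2]))
    # pad
    hsv=cv2.cvtColor(im['color'],cv2.COLOR_RGB2HSV)
    y=cv2.inRange(hsv,(22,110,70),(36,255,255)); y[(np.hypot(C[...,0]-470,C[...,1]-110)>50)]=0
    y=cv2.morphologyEx(y,cv2.MORPH_CLOSE,np.ones((3,3)))
    cs,_=cv2.findContours(y,0,2);k=max(cs,key=cv2.contourArea); r=plane(k.reshape(-1,2),78,im,K,D,P)[:,:2].astype(np.float32); print('  pad',[np.round(v,1) for v in cv2.minAreaRect(r)],np.median(C[y>0],0).round(1))
    # lid knob top: 
    d=np.hypot(C[...,0]-449,C[...,1]+354); t=C[(C[...,2]>34)&(C[...,2]<60)&(d<50)]; print('  knob',len(t),t.mean(0).round(1),t.max(0).round(1),t.min(0).round(1))
    t=C[(C[...,2]>8)&(C[...,2]<24)&(d<70)]; e=cv2.minEnclosingCircle(t[:,:2].astype(np.float32)); print('  disc cloud',np.round(e[0],1),2*e[1],np.median(t[:,2]))
    for nm,(x0,y0) in {'bench':(300,0)}.items():
        b=C[(np.abs(C[...,0]-380)<40)&(np.abs(C[...,1]+150)<60)]; print('  bench z',np.median(b[:,2]))
E
```

```text
top 215 z [82.7 84.9 88.5 91.8 95.5] bbox mid [551.2 -23.1  90. ] [ 99.4 100.3  15.6]
  mec [551.3 -23.6] 102.19143676757812
  lsq [550.5 -23.2] 95.6847466748833
  contour@91 [550. -23.] 101.3854751586914 ell [550.2 -23.2] [ 99.7 101.2]
  housing [ 275  197   85   72 2263] [array([542.65,   9.05]), array([160.08, 215.89]), np.float64(14.19)] 41.90367693550297
  housing [251 221  21  46 423] [array([516.17, 157.84]), array([130.38,  39.74]), np.float64(14.58)] 41.72379166743849
  pad [array([469.2, 110.9]), array([43.3, 43.2]), np.float64(16.6)] [469.7 110.6  77.6]
  knob 63 [ 450.9 -354.2   42. ] [ 462.7 -343.1   49. ] [ 440.  -369.    34.1]
  disc cloud [ 447.4 -354.8] 130.68577575683594 15.779953232473304
  bench z -0.043598199600069165
side 355 z [82.5 84.7 87.5 89.8 91.9] bbox mid [546.6 -22.2  88.2] [101.4 103.2  12.1]
  mec [545.1 -22.1] 106.03885650634766
  lsq [546.3 -21.8] 96.00216015058268
  contour@91 [544.3 -16.7] 110.7658462524414 ell [543.5 -17. ] [101.4 112.7]
  housing [ 242  228   98   80 3268] [array([529.34,  41.7 ]), array([158.74, 281.13]), np.float64(14.84)] 41.7416099151381
  pad [array([463.4, 114.4]), array([41.3, 46.8]), np.float64(14.0)] [464.2 114.   77.8]
  knob 53 [ 444.7 -353.6   42.1] [ 458.8 -342.3   47.9] [ 435.  -369.2   34.1]
  disc cloud [ 447.7 -356. ] 108.93270111083984 16.39124381625868
  bench z 0.1876274052779081
```

```bash
cat > rel.py <<'E'
import sys; from h import *
from scipy.spatial.transform import Rotation as R
o=ctrl.get_obs(); M=R.from_rotvec(o['orientation']).as_matrix()
print('t',o['t'],'tcp',o['ee_pos'].round(1),'w',round(o['width'],1),'F',o['ft_force'].round(1)); print('axes x',M[:,0].round(3),'y',M[:,1].round(3),'z',M[:,2].round(3))
for a in sys.argv[1:]:
    t=np.array([float(v) for v in a.split(',')]); print(t,'-> cm tool',((t-o['ee_pos'])@M/10).round(2))
E
python3 rel.py 448,-353.3,120 448,-353.3,19
```

```text
t 0.3 tcp [ 139.3 -609.1  183.1] w 87.9 F [ 0.3  0.5 -0. ]
axes x [-0.975 -0.223 -0.   ] y [-0.     0.001 -1.   ] z [ 0.223 -0.975 -0.001]
[ 448.  -353.3  120. ] -> cm tool [-35.8    6.32 -18.05]
[ 448.  -353.3   19. ] -> cm tool [-35.8   16.42 -18.04]
```

```bash
python3 -m jog '[[1,[-9,1,-4.5],[0,0,0]],[1,[-18,2,-9],[0,0,0]],[1,[-27,4,-13.5],[0,0,0]],[1,[-35.8,6.3,-18.05],[0,0,0]],[1,[-35.8,6.3,-18.05],[0,0,0]],[1,[-35.8,6.3,-18.05],[0,0,0]],[1,[-35.8,6.3,-18.05],[0,0,0]],[1,[-35.8,6.3,-18.05],[0,0,0]]]'; python3 rel.py 448,-353.3,19 448,-353.3,60
```

```text
t: 1.1
ee_pos: [444.9, -355.9, 121.3]
orientation: [-0.237, 2.102, -2.103]
ft_force: [0.8, -1.6, 0.5]
width: 87.8
t 1.1 tcp [ 444.9 -355.9  121.3] w 87.8 F [ 0.8 -1.6  0.5]
axes x [-0.975 -0.223 -0.   ] y [ 0. -0. -1.] z [ 0.223 -0.975  0.   ]
[ 448.  -353.3   19. ] -> cm tool [-0.36 10.23 -0.19]
[ 448.  -353.3   60. ] -> cm tool [-0.36  6.13 -0.19]
```

```bash
python3 -m jog '[[1,[0,3,0],[0,0,0]],[1,[0,6,0],[0,0,0]],[1,[0,6,0],[0,0,0]],[1,[0,6,0],[0,0,0]]]'; python3 rel.py 448,-353.3,19
python3 - <<'E'
from h import *
for n,(x,y) in {'top':(395,205),'side':(340,130)}.items():
    im,K,D,P=grab(n); cv2.imwrite(f'pics/{n}2.png',cv2.resize(im['color'][y:y+120,x:x+120,::-1],(480,480),interpolation=2))
E
```

```text
t: 1.5
ee_pos: [443.3, -357.2, 61.5]
orientation: [-0.238, 2.104, -2.102]
ft_force: [0.4, -0.7, 0.0]
width: 88.0
t 1.5 tcp [ 443.3 -357.2   61.5] w 88.0 F [ 0.4 -0.7  0. ]
axes x [-0.975 -0.223  0.001] y [-0.001  0.001 -1.   ] z [ 0.223 -0.975 -0.001]
[ 448.  -353.3   19. ] -> cm tool [-0.55  4.25 -0.27]
```

View pics/side2.png

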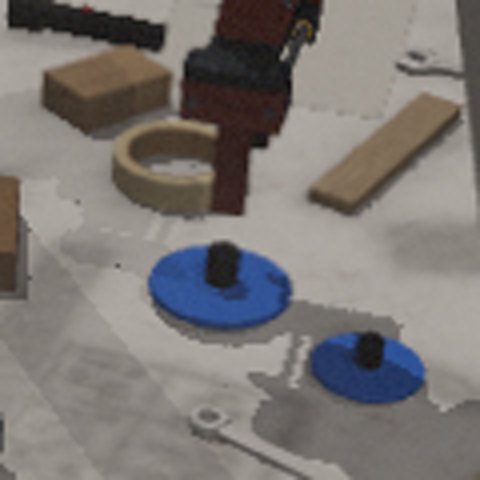

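View pics/top2.png

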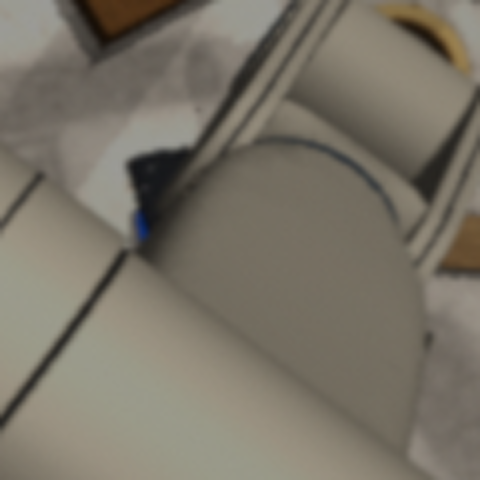

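```bash
python3 - <<'E'
from h import *
im,K,D,P=grab('side'); C=cloud(im,K,D,P)
o=ctrl.get_obs(); print(o['ee_pos'])
print('tip ray @61', plane([(397,183)],61.5,im,K,D,P), 'cloud', C[178,394:402].round(0))
def proj(p):
    q=np.linalg.inv(P)@np.r_[p,1]; return cv2.projectPoints(q[:3].reshape(1,3),np.zeros(3),np.zeros(3),K,D)[0].ravel()
j=np.array([.223,-.975,0])
for s in (-44,-57,0,44,57): print(s,proj(o['ee_pos']+s*j).round(1))
E
```

```text
[ 444.12807835 -358.43916535   63.06108811]
tip ray @61 [[ 452.37606164 -375.22093897   61.5       ]] cloud [[ 436. -306.  117.]
 [ 434. -308.  117.]
 [ 430. -304.  120.]
 [ 428. -307.  119.]
 [ 426. -308.  119.]
 [ 423. -308.  120.]
 [ 421. -309.  120.]
 [ 419. -312.  119.]]
-44 [394.3 194. ]
-57 [393.4 196.4]
0 [397.4 186. ]
44 [400.2 178.4]
57 [401.1 176.2]
```

```bash
python3 - <<'E'
from h import *
im,K,D,P=grab('side'); C=cloud(im,K,D,P)
for _ in range(4):print(ctrl.get_obs()['ee_pos'].round(1))
print(ctrl.get_obs()['t'])
for v in range(150,200,4): print(v,C[v,392:400:3].round(0).tolist())
cv2.imwrite('pics/side3.png',cv2.resize(im['color'][120:220,340:460,::-1],(720,600),interpolation=2))
E
```

```text
[ 444.1 -358.4   63.1]
[ 444.1 -358.4   63.1]
[ 444.1 -358.4   63.1]
[ 444.1 -358.4   63.1]
1.7
150 [[433.0, -263.0, 219.0], [428.0, -272.0, 217.0], [419.0, -269.0, 221.0]]
154 [[438.0, -280.0, 199.0], [431.0, -281.0, 201.0], [419.0, -271.0, 209.0]]
158 [[436.0, -276.0, 190.0], [430.0, -283.0, 189.0], [421.0, -280.0, 192.0]]
162 [[542.0, -549.0, 22.0], [434.0, -296.0, 170.0], [428.0, -300.0, 170.0]]
166 [[536.0, -540.0, 14.0], [435.0, -301.0, 156.0], [429.0, -306.0, 155.0]]
170 [[536.0, -541.0, -1.0], [435.0, -304.0, 143.0], [427.0, -305.0, 144.0]]
174 [[509.0, -476.0, 24.0], [434.0, -305.0, 130.0], [426.0, -306.0, 132.0]]
178 [[507.0, -474.0, 12.0], [433.0, -303.0, 120.0], [425.0, -306.0, 120.0]]
182 [[504.0, -469.0, 1.0], [432.0, -306.0, 106.0], [425.0, -310.0, 106.0]]
186 [[495.0, -450.0, -0.0], [487.0, -454.0, 0.0], [479.0, -457.0, 1.0]]
190 [[485.0, -427.0, 1.0], [453.0, -367.0, 43.0], [470.0, -437.0, 0.0]]
194 [[454.0, -350.0, 38.0], [442.0, -342.0, 46.0], [437.0, -353.0, 42.0]]
198 [[453.0, -351.0, 25.0], [441.0, -342.0, 33.0], [436.0, -352.0, 30.0]]
```

View pics/side3.png

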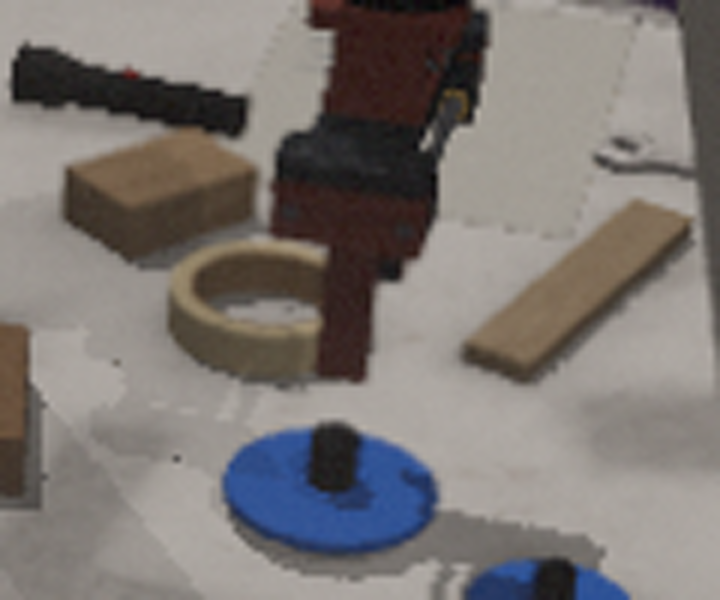

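The side view puts the fingertip bottom at about px (397,183). Its depth implies z≈103, but the TCP reads 62, so I'll descend in steps and check.

```bash
python3 -m jog '[[1,[-0.5,1.5,-0.3],[0,0,0]],[1,[-0.5,2.5,-0.3],[0,0,0]],[1,[-0.5,2.5,-0.3],[0,0,0]],[1,[-0.5,2.5,-0.3],[0,0,0]]]'
python3 - <<'E'
from h import *
im,K,D,P=grab('side'); C=cloud(im,K,D,P)
for v in range(160,200,3): print(v,C[v,392:403:3].round(0).tolist())
cv2.imwrite('pics/side4.png',cv2.resize(im['color'][120:220,340:460,::-1],(720,600),interpolation=2))
o=ctrl.get_obs();print(o['ee_pos'],o['qpos'].round(3))
E
```

```text
t: 2.1
ee_pos: [447.3, -352.9, 35.8]
orientation: [-0.238, 2.104, -2.102]
ft_force: [-1.2, 0.7, 0.2]
width: 87.6
160 [[432.0, -268.0, 189.0], [422.0, -263.0, 194.0], [416.0, -268.0, 194.0], [409.0, -271.0, 195.0]]
163 [[432.0, -271.0, 179.0], [423.0, -267.0, 184.0], [417.0, -273.0, 183.0], [411.0, -278.0, 182.0]]
166 [[433.0, -273.0, 170.0], [424.0, -273.0, 172.0], [418.0, -277.0, 172.0], [409.0, -274.0, 176.0]]
169 [[431.0, -272.0, 162.0], [424.0, -274.0, 163.0], [417.0, -276.0, 165.0], [411.0, -283.0, 163.0]]
172 [[439.0, -294.0, 140.0], [431.0, -295.0, 142.0], [424.0, -297.0, 143.0], [452.0, -397.0, 86.0]]
175 [[438.0, -295.0, 131.0], [431.0, -297.0, 132.0], [424.0, -301.0, 132.0], [451.0, -397.0, 77.0]]
178 [[439.0, -298.0, 120.0], [430.0, -296.0, 124.0], [423.0, -300.0, 124.0], [491.0, -508.0, -0.0]]
181 [[439.0, -301.0, 109.0], [431.0, -302.0, 112.0], [422.0, -300.0, 115.0], [485.0, -495.0, -3.0]]
184 [[438.0, -299.0, 102.0], [430.0, -302.0, 102.0], [423.0, -304.0, 104.0], [474.0, -468.0, 4.0]]
187 [[439.0, -305.0, 89.0], [430.0, -303.0, 93.0], [424.0, -310.0, 91.0], [469.0, -459.0, -0.0]]
190 [[438.0, -304.0, 81.0], [430.0, -306.0, 82.0], [422.0, -307.0, 84.0], [462.0, -441.0, 1.0]]
193 [[452.0, -344.0, 45.0], [446.0, -352.0, 43.0], [439.0, -355.0, 44.0], [447.0, -402.0, 16.0]]
196 [[454.0, -351.0, 31.0], [444.0, -348.0, 36.0], [436.0, -352.0, 36.0], [440.0, -386.0, 16.0]]
199 [[453.0, -350.0, 22.0], [443.0, -348.0, 26.0], [436.0, -353.0, 26.0], [435.0, -375.0, 14.0]]
[ 447.60070746 -353.20475361   36.16996713] [-0.689  0.552  1.837  0.     0.754  0.657]
```

View pics/side4.png

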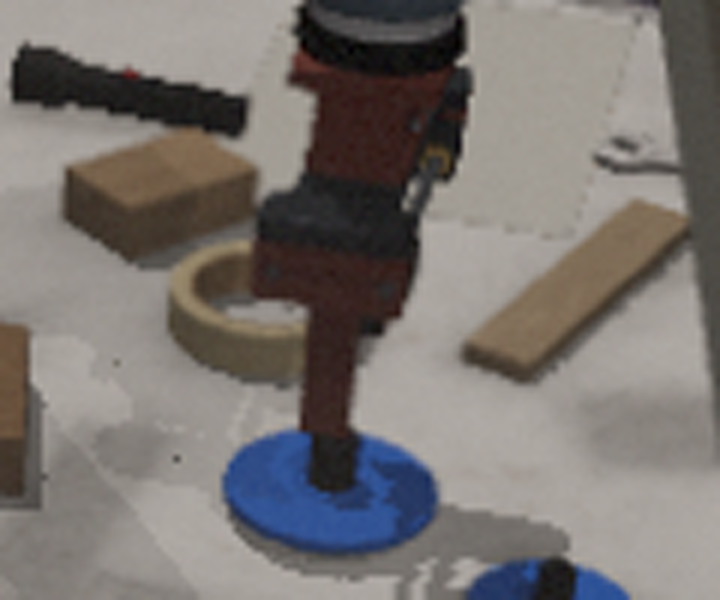

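The finger bottom at row ~192 (z≈76) is about 40 mm above the reported TCP z of 36, while the bench, lid and knob heights come out right. I trust the picture, but I'll go down carefully and watch the force.

```bash
python3 -m jog '[[1,[0,1.6,0],[0,0,0]],[1,[0,1.6,0],[0,0,0]],[1,[0,1.6,0],[0,0,0]]]'
python3 -m jog '[[1,[0,0.4,0],[0,0,0]],[1,[0,0.4,0],[0,0,0]],[1,[0,0.4,0],[0,0,0]]]'
python3 - <<'E'
from h import *
im,K,D,P=grab('side'); C=cloud(im,K,D,P)
for v in range(185,205,2): print(v,C[v,390:403:3].round(0).tolist())
cv2.imwrite('pics/side5.png',cv2.resize(im['color'][120:220,340:460,::-1],(720,600),interpolation=2))
o=ctrl.get_obs();print(o['ee_pos'],o['ft_force'])
E
```

```text
t: 2.45
ee_pos: [447.6, -353.3, 20.6]
orientation: [-0.238, 2.103, -2.102]
ft_force: [0.4, -0.1, -0.5]
width: 88.0
t: 2.75
ee_pos: [447.8, -353.4, 16.7]
orientation: [-0.237, 2.102, -2.103]
ft_force: [0.3, -0.4, 0.2]
width: 87.5
185 [[442.0, -297.0, 98.0], [433.0, -296.0, 102.0], [426.0, -298.0, 103.0], [479.0, -465.0, 0.0], [472.0, -472.0, -1.0]]
187 [[443.0, -299.0, 91.0], [434.0, -299.0, 94.0], [425.0, -298.0, 97.0], [473.0, -451.0, 2.0], [468.0, -462.0, -1.0]]
189 [[441.0, -298.0, 85.0], [432.0, -297.0, 89.0], [427.0, -304.0, 88.0], [469.0, -442.0, 1.0], [462.0, -448.0, 1.0]]
191 [[442.0, -300.0, 78.0], [434.0, -303.0, 79.0], [426.0, -303.0, 82.0], [439.0, -362.0, 46.0], [458.0, -438.0, 0.0]]
193 [[441.0, -299.0, 73.0], [433.0, -301.0, 74.0], [425.0, -303.0, 75.0], [436.0, -356.0, 44.0], [444.0, -402.0, 17.0]]
195 [[440.0, -298.0, 67.0], [432.0, -300.0, 69.0], [426.0, -308.0, 66.0], [434.0, -352.0, 40.0], [440.0, -393.0, 16.0]]
197 [[441.0, -303.0, 58.0], [432.0, -301.0, 62.0], [425.0, -306.0, 62.0], [436.0, -358.0, 30.0], [435.0, -381.0, 18.0]]
199 [[459.0, -352.0, 19.0], [448.0, -346.0, 26.0], [441.0, -351.0, 26.0], [434.0, -356.0, 25.0], [432.0, -375.0, 15.0]]
201 [[454.0, -340.0, 20.0], [448.0, -347.0, 19.0], [439.0, -346.0, 22.0], [434.0, -357.0, 18.0], [426.0, -359.0, 20.0]]
203 [[453.0, -339.0, 15.0], [445.0, -342.0, 15.0], [437.0, -344.0, 17.0], [430.0, -347.0, 18.0], [424.0, -356.0, 15.0]]
[ 447.8106625  -353.3834043    16.69679165] [ 0.32368364  0.92537984 -0.78225512]
```

View pics/side5.png

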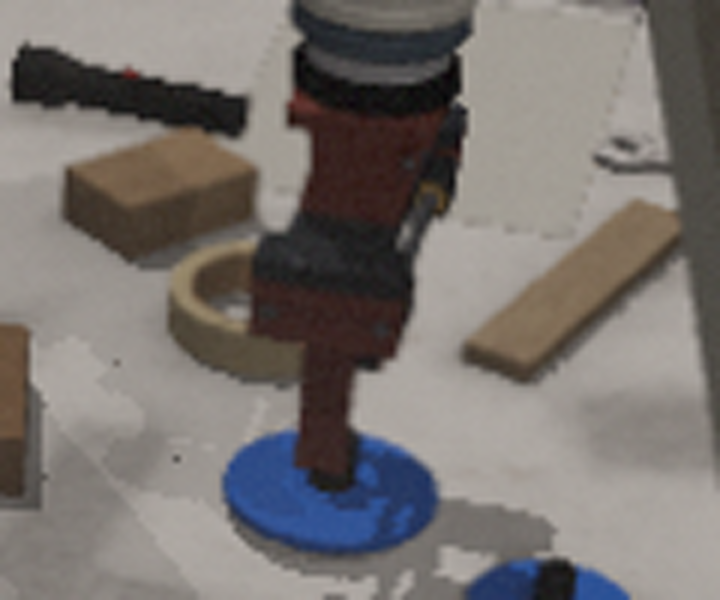

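```bash
python3 -m jog '[[1,[0,0.2,0],[0,0,0]],[1,[0,0.4,0],[0,0,0]],[1,[0,0.4,0],[0,0,0]]]'
python3 -m jog '[[1,[0,0.2,0],[0,0,0]],[1,[0,0.4,0],[0,0,0]],[1,[0,0.4,0],[0,0,0]]]'

```

```text
t: 3.1
ee_pos: [447.5, -353.1, 12.2]
orientation: [-0.238, 2.103, -2.102]
ft_force: [0.5, -0.2, -0.1]
width: 87.8
t: 3.4
ee_pos: [447.5, -353.1, 8.1]
orientation: [-0.238, 2.103, -2.102]
ft_force: [-0.3, -0.2, -0.2]
width: 87.6
```

Reported z of 8 with no contact on the disc (top at 16) rules out the reported height. The 40 mm image offset stands.

```bash
python3 -m jog '[[1,[0,0.7,0],[0,0,0]],[1,[0,1.5,0],[0,0,0]],[1,[0,1.5,0],[0,0,0]],[1,[0,1.5,0],[0,0,0]]]'
python3 - <<'E'
from h import *
im,K,D,P=grab('side'); C=cloud(im,K,D,P)
for v in range(193,215,2): print(v,C[v,388:403:3].round(0).tolist())
cv2.imwrite('pics/side6.png',cv2.resize(im['color'][140:240,340:460,::-1],(720,600),interpolation=2))
E
```

```text
t: 3.8
ee_pos: [447.4, -353.0, -7.1]
orientation: [-0.238, 2.104, -2.102]
ft_force: [0.2, -0.2, -0.0]
width: 87.9
193 [[479.0, -381.0, 17.0], [438.0, -300.0, 73.0], [429.0, -299.0, 76.0], [422.0, -301.0, 78.0], [434.0, -359.0, 43.0]]
195 [[474.0, -372.0, 16.0], [437.0, -300.0, 67.0], [429.0, -301.0, 69.0], [423.0, -306.0, 69.0], [443.0, -385.0, 20.0]]
197 [[468.0, -357.0, 20.0], [437.0, -301.0, 60.0], [430.0, -303.0, 62.0], [422.0, -305.0, 63.0], [442.0, -383.0, 14.0]]
199 [[463.0, -346.0, 20.0], [437.0, -302.0, 53.0], [429.0, -303.0, 55.0], [421.0, -304.0, 58.0], [435.0, -368.0, 18.0]]
201 [[462.0, -344.0, 15.0], [436.0, -299.0, 49.0], [428.0, -302.0, 50.0], [422.0, -309.0, 48.0], [431.0, -357.0, 19.0]]
203 [[457.0, -334.0, 16.0], [437.0, -305.0, 39.0], [430.0, -308.0, 40.0], [434.0, -344.0, 18.0], [427.0, -349.0, 17.0]]
205 [[452.0, -322.0, 18.0], [434.0, -299.0, 37.0], [427.0, -303.0, 37.0], [432.0, -339.0, 15.0], [424.0, -342.0, 16.0]]
207 [[448.0, -313.0, 17.0], [441.0, -319.0, 16.0], [436.0, -329.0, 13.0], [427.0, -329.0, 16.0], [420.0, -333.0, 16.0]]
209 [[447.0, -313.0, 11.0], [438.0, -311.0, 16.0], [428.0, -310.0, 19.0], [424.0, -320.0, 15.0], [416.0, -322.0, 17.0]]
211 [[452.0, -326.0, -5.0], [435.0, -306.0, 13.0], [429.0, -312.0, 11.0], [422.0, -319.0, 10.0], [414.0, -320.0, 12.0]]
213 [[444.0, -309.0, 1.0], [438.0, -314.0, 0.0], [431.0, -321.0, -1.0], [422.0, -321.0, 2.0], [416.0, -327.0, 1.0]]
```

View pics/side6.png

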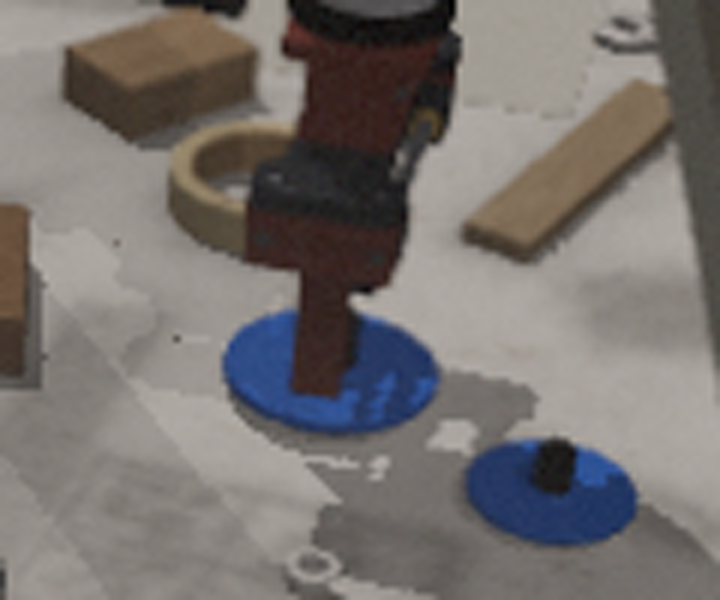

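```bash
python3 -m jog '[[1,[-0.2,0.5,0],[0,0,0]],[1,[-0.2,1.0,0],[0,0,0]],[1,[-0.2,1.0,0],[0,0,0]],[1,[-0.2,1.0,0],[0,0,0]]]'
python3 -m jog '[[1,[0,0.1,0],[0,0,0]],[1,[0,0.3,0],[0,0,0]],[1,[0,0.3,0],[0,0,0]]]'
python3 - <<'E'
from h import *
im,K,D,P=grab('side')
cv2.imwrite('pics/side7.png',cv2.resize(im['color'][140:240,340:460,::-1],(720,600),interpolation=2))
E
```

```text
t: 4.25
ee_pos: [449.5, -352.7, -16.8]
orientation: [-0.238, 2.103, -2.102]
ft_force: [-0.1, 0.3, 0.3]
width: 87.9
t: 4.55
ee_pos: [449.5, -352.7, -19.7]
orientation: [-0.237, 2.103, -2.102]
ft_force: [0.3, -0.1, -0.4]
width: 88.0
```

View pics/side7.png

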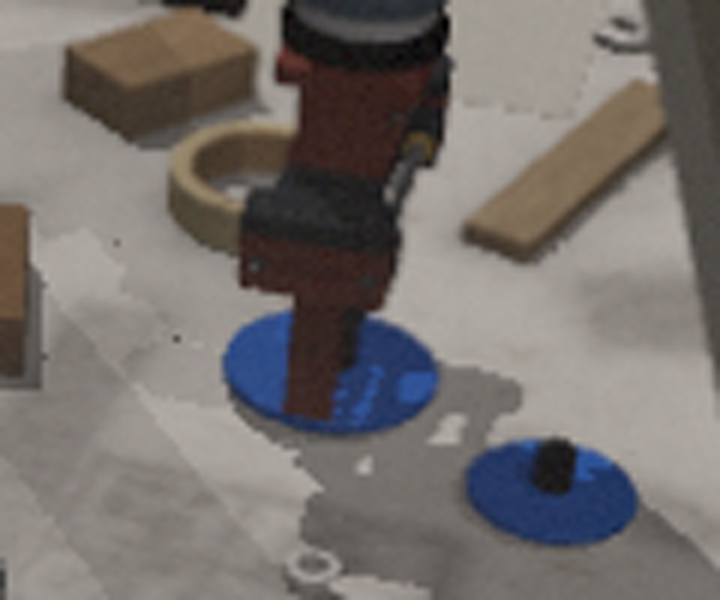

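```bash
python3 -m jog '[[0,[0,0,0],[0,0,0]],[0,[0,0,0],[0,0,0]],[0,[0,0,0],[0,0,0]],[0,[0,0,0],[0,0,0]],[0,[0,0,0],[0,0,0]],[0,[0,0,0],[0,0,0]],[0,[0,0,0],[0,0,0]],[0,[0,0,0],[0,0,0]]]'
```

```text
t: 5.4
ee_pos: [449.7, -352.9, -19.5]
orientation: [-0.237, 2.102, -2.103]
ft_force: [-0.0, -0.8, -0.8]
width: 27.1
```

```bash
python3 -m jog '[[0,[0,0,0],[0,0,0]],[0,[0,0,0],[0,0,0]],[0,[0,0,0],[0,0,0]],[0,[0,0,0],[0,0,0]]]'; python3 -m jog '[[0,[0,-4,0],[0,0,0]],[0,[0,-8,0],[0,0,0]],[0,[0,-12,0],[0,0,0]],[0,[0,-16,0],[0,0,0]],[0,[0,-16,0],[0,0,0]],[0,[0,-16,0],[0,0,0]],[0,[0,-16,0],[0,0,0]]]'
python3 - <<'E'
from h import *
for n,(x,y) in {'top':(380,180),'side':(320,100)}.items():
    im,K,D,P=grab(n)
    cv2.imwrite(f'pics/{n}8.png',cv2.resize(im['color'][y:y+120,x:x+140,::-1],(700,600),interpolation=2))
E
python3 rel.py 549.2,-22.7,140
```

```text
t: 5.8
ee_pos: [449.7, -352.9, -19.5]
orientation: [-0.237, 2.102, -2.103]
ft_force: [0.2, -0.8, -0.0]
width: 23.1
t: 6.5
ee_pos: [448.6, -352.0, 139.0]
orientation: [-0.239, 2.105, -2.101]
ft_force: [0.1, 1.0, -0.9]
width: 23.3
t 6.6 tcp [ 448.6 -351.9  138.6] w 23.4 F [ 0.3 -0.2 -1.1]
axes x [-0.975 -0.223  0.002] y [-0.003  0.002 -1.   ] z [ 0.223 -0.975 -0.003]
[549.2 -22.7 140. ] -> cm tool [-17.15  -0.09 -29.85]
```

View pics/side8.png

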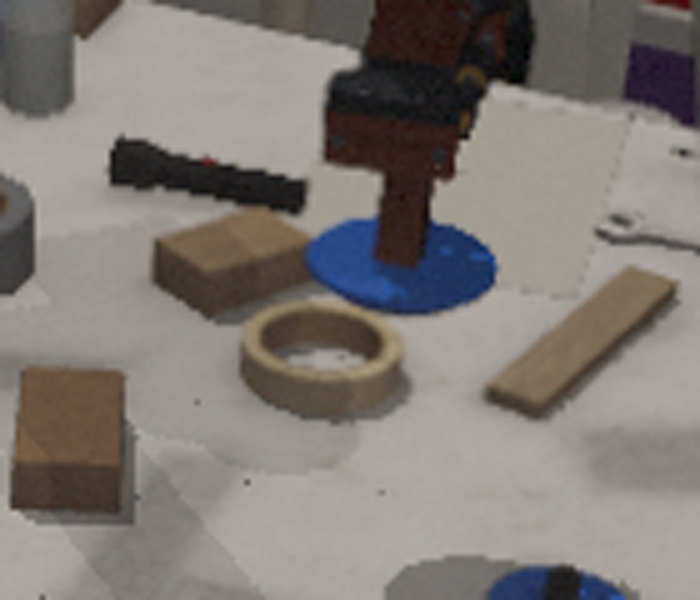

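```bash
python3 -m jog '[[0,[-2.1,0,-3.7],[0,0,0]],[0,[-4.3,0,-7.5],[0,0,0]],[0,[-6.4,0,-11.2],[0,0,0]],[0,[-8.6,0,-14.9],[0,0,0]],[0,[-10.7,0,-18.6],[0,0,0]],[0,[-12.9,0,-22.4],[0,0,0]],[0,[-15,0,-26.1],[0,0,0]],[0,[-17.15,0,-29.85],[0,0,0]]]'; python3 -m jog '[[0,[0,0.5,0],[0,0,0]],[0,[0,2,0],[0,0,0]],[0,[0,2,0],[0,0,0]],[0,[0,2,0],[0,0,0]],[0,[0,2,0],[0,0,0]]]'
python3 - <<'E'
from h import *
for n,(x,y) in {'top':(255,150),'side':(220,130)}.items():
    im,K,D,P=grab(n)
    cv2.imwrite(f'pics/{n}9.png',cv2.resize(im['color'][y:y+150,x:x+175,::-1],(700,600),interpolation=2))
E
python3 rel.py 549.2,-22.7,140
```

```text
t: 7.4
ee_pos: [549.7, -21.8, 139.0]
orientation: [-0.24, 2.104, -2.103]
ft_force: [0.8, -0.8, -0.6]
width: 23.0
t: 7.9
ee_pos: [550.3, -24.4, 120.5]
orientation: [-0.237, 2.103, -2.103]
ft_force: [0.1, 1.1, -0.9]
width: 22.8
t 8.0 tcp [550.5 -24.2 120.9] w 23.5 F [ 0.5  0.7 -0.6]
axes x [-0.975 -0.222 -0.001] y [ 0.001 -0.    -1.   ] z [ 0.222 -0.975  0.   ]
[549.2 -22.7 140. ] -> cm tool [ 0.09 -1.91 -0.18]
```

View pics/side9.png

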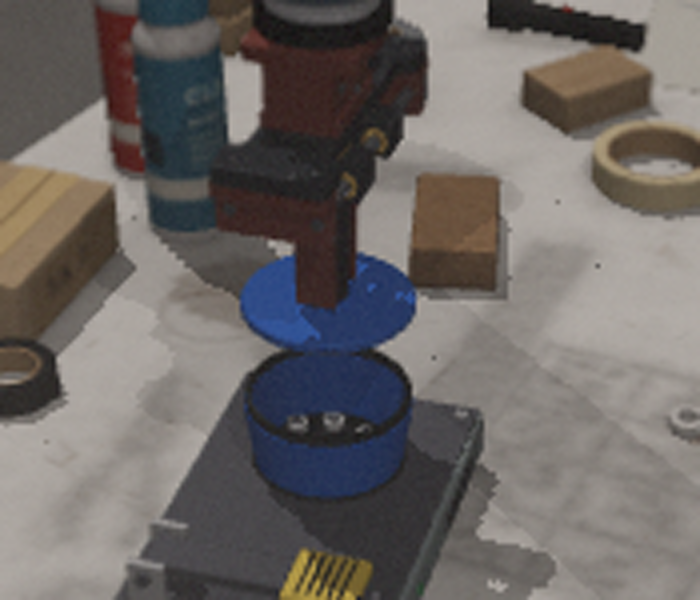

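View pics/top9.png

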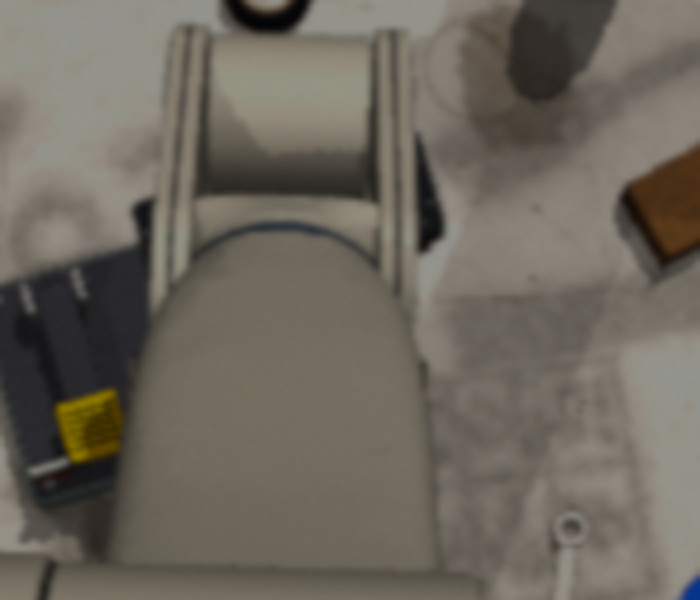

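```bash
cat > lid.py <<'E'
from h import *
from scipy.optimize import least_squares
def circ(p):
    s=np.linalg.lstsq(np.c_[2*p[:,:2],np.ones(len(p))],(p[:,:2]**2).sum(1),rcond=None)[0]
    f=least_squares(lambda q:np.hypot(p[:,0]-q[0],p[:,1]-q[1])-q[2],[s[0],s[1],np.sqrt(s[2]+s[0]**2+s[1]**2)],loss='soft_l1')
    return f.x
def run(zlo,zhi,thick=6):
    im,K,D,P=grab('side'); C=cloud(im,K,D,P); hsv=cv2.cvtColor(im['color'],cv2.COLOR_RGB2HSV)
    m=cv2.inRange(hsv,(105,140,40),(130,255,255)); m[(C[...,2]<zlo)|(C[...,2]>zhi)|(np.hypot(C[...,0]-550,C[...,1]+22)>90)]=0
    N,L,S,c=cv2.connectedComponentsWithStats(m); i=1+np.argmax(S[1:,4]); b=(L==i).astype(np.uint8)
    p=C[b>0]; z=np.median(p[:,2]); A=np.c_[p[:,:2]-p[:,:2].mean(0),np.ones(len(p))]; k=np.abs(p[:,2]-z)<8; co=np.linalg.lstsq(A[k],p[k,2],rcond=None)[0]
    print('lid n',len(p),'z med',z.round(1),'tilt',co[:2].round(3))
    cs,_=cv2.findContours(b,0,1); h=cv2.convexHull(max(cs,key=cv2.contourArea)).reshape(-1,2)
    fe=cv2.fitEllipse(h); print(' ellipse',np.round(fe[0],2),np.round(fe[1],1))
    d=circ(plane(h,z,im,K,D,P)); print(' hull circle@z',d.round(1),' mec',[np.round(v,1) for v in cv2.minEnclosingCircle(plane(h,z,im,K,D,P)[:,:2].astype(np.float32))])
    return im,K,D,P,C,d
if __name__=='__main__':
    im,K,D,P,C,d=run(135,180)
    g=cv2.cvtColor(im['color'],cv2.COLOR_RGB2HSV)
    r=np.hypot(C[...,0]-548,C[...,1]+22)
    q=C[(C[...,2]>85.5)&(C[...,2]<96)&(r>38)&(r<62)]; print('ring',len(q),circ(q).round(1),np.median(q[:,2]))
E
python3 lid.py
```

```text
lid n 642 z med 156.2 tilt [ 0.004 -0.004]
 ellipse [301.51 204.87] [25.1 42.9]
 hull circle@z [544.8 -20.4  50.5]  mec [array([545.1, -19.6]), np.float64(52.4)]
ring 202 [546.1 -21.4  47.8] 89.20647774026577
```

The lid is level. In the side camera its disc centre is at px (301.5,205), x/y about (545,-21), against the bowl ring at (546,-21.4), so it is centred to within about 1.5 mm. I'll lower it.

```bash
python3 -m jog '[[0,[0,2,0],[0,0,0]],[0,[0,4,0],[0,0,0]],[0,[0,4.5,0],[0,0,0]],[0,[0,4.5,0],[0,0,0]],[0,[0,4.5,0],[0,0,0]]]'
python3 - <<'E'
import lid; from h import *
im,K,D,P,C,d=lid.run(98,130)
x,y=220,150;cv2.imwrite('pics/side10.png',cv2.resize(im['color'][y:y+150,x:x+175,::-1],(700,600),interpolation=2))
E
```

```text
t: 8.55
ee_pos: [550.9, -23.8, 76.2]
orientation: [-0.236, 2.102, -2.102]
ft_force: [0.1, -0.2, -1.3]
width: 22.9
lid n 639 z med 111.7 tilt [ 0.002 -0.004]
 ellipse [301.47 221.07] [26.2 41.8]
 hull circle@z [545.4 -20.4  50.4]  mec [array([544.1, -19.1]), np.float64(52.8)]
```

View pics/side10.png

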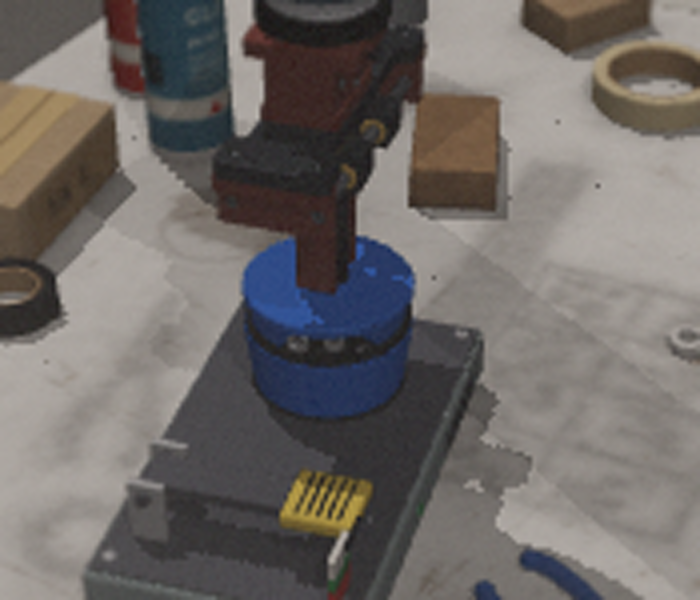

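```bash
python3 -m jog '[[0,[0,0.4,0],[0,0,0]],[0,[0,0.8,0],[0,0,0]],[0,[0,1.2,0],[0,0,0]],[0,[0,1.2,0],[0,0,0]],[0,[0,1.2,0],[0,0,0]]]'; python3 -m jog '[[0,[0,0.2,0],[0,0,0]],[0,[0,0.4,0],[0,0,0]],[0,[0,0.4,0],[0,0,0]]]'; python3 -m jog '[[0,[0,0.1,0],[0,0,0]],[0,[0,0.2,0],[0,0,0]],[0,[0,0.2,0],[0,0,0]]]'
```

```text
t: 9.1
ee_pos: [550.2, -23.6, 63.3]
orientation: [-0.238, 2.103, -2.103]
ft_force: [-0.3, 0.3, -0.7]
width: 23.4
t: 9.4
ee_pos: [550.6, -23.6, 59.6]
orientation: [-0.237, 2.102, -2.102]
ft_force: [-0.2, -0.0, 1.9]
width: 23.5
t: 9.7
ee_pos: [550.6, -23.6, 57.8]
orientation: [-0.237, 2.102, -2.102]
ft_force: [-0.5, -0.3, 4.2]
width: 23.3
```

```bash
python3 -m jog '[[0,[0,0.1,0],[0,0,0]],[0,[0,0.2,0],[0,0,0]],[0,[0,0.2,0],[0,0,0]]]'; python3 -m jog '[[0,[0,0.1,0],[0,0,0]],[0,[0,0.1,0],[0,0,0]]]'; python3 -m jog '[[0,[0,0.1,0],[0,0,0]],[0,[0,0.1,0],[0,0,0]]]'
```

```text
t: 10.0
ee_pos: [550.6, -23.6, 55.8]
orientation: [-0.237, 2.102, -2.102]
ft_force: [-0.9, -0.9, 5.4]
width: 23.2
t: 10.2
ee_pos: [550.6, -23.6, 55.7]
orientation: [-0.237, 2.102, -2.102]
ft_force: [-3.8, -0.4, 14.3]
width: 23.3
t: 10.4
ee_pos: [550.7, -23.6, 55.7]
orientation: [-0.236, 2.102, -2.102]
ft_force: [-8.0, 1.2, 24.1]
width: 23.3
```

The force rises steeply at z 55.7, which is the hard stop. I'll check the height, ease off the push, and let go.

```bash
python3 -c "
import lid; lid.run(75,110)"
python3 -m jog '[[0,[0,-0.1,0],[0,0,0]],[0,[0,-0.2,0],[0,0,0]],[0.6,[0,-0.2,0],[0,0,0]],[0.6,[0,-0.2,0],[0,0,0]],[0.6,[0,-0.2,0],[0,0,0]],[0.6,[0,-0.2,0],[0,0,0]]]'
python3 -m jog '[[0.6,[0,0,0],[0,0,0]],[0.6,[0,-0.5,0],[0,0,0]],[0.6,[0,-3,0],[0,0,0]],[0.6,[0,-7,0],[0,0,0]],[0.6,[0,-10,0],[0,0,0]],[0.6,[0,-10,0],[0,0,0]],[0.6,[0,-10,0],[0,0,0]]]'
python3 - <<'E'
import lid; from h import *
im,K,D,P,C,d=lid.run(75,110)
t=C[(C[...,2]>112)&(C[...,2]<124)&(np.hypot(C[...,0]-546,C[...,1]+22)<20)];print('knob top',len(t),t.mean(0).round(1))
x,y=220,150;cv2.imwrite('pics/side11.png',cv2.resize(im['color'][y:y+150,x:x+175,::-1],(700,600),interpolation=2))
E
```

```text
lid n 684 z med 90.8 tilt [ 0.005 -0.014]
 ellipse [301.63 229.16] [29.2 41.5]
 hull circle@z [543.4 -17.5  53.2]  mec [array([541.5, -15. ]), np.float64(57.8)]
t: 11.05
ee_pos: [550.2, -23.6, 55.2]
orientation: [-0.238, 2.103, -2.103]
ft_force: [0.4, -0.4, 0.3]
width: 51.0
t: 11.75
ee_pos: [550.6, -23.7, 156.1]
orientation: [-0.236, 2.101, -2.102]
ft_force: [0.1, 0.4, 0.6]
width: 52.7
lid n 748 z med 91.2 tilt [ 0.007 -0.011]
 ellipse [301.61 229.2 ] [28.9 41.3]
 hull circle@z [543.  -18.4  52.7]  mec [array([541.6, -14.4]), np.float64(57.8)]
knob top 60 [544.9 -20.5 118. ]
```

View pics/side11.png

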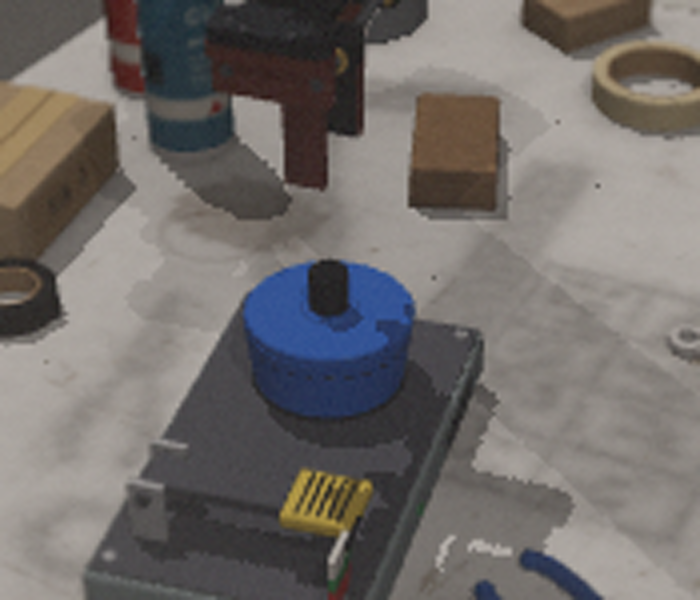

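The lid is seated: disc top at z≈91, the gasket gap is closed, and the knob is free at px (302,222). Next I go to the paddle with shut fingers. In the robot frame the top camera agreed best (bowl 550.6,-23.2), so I take the pad at (469.2,110.9).

```bash
python3 - <<'E'
from h import *
im,K,D,P=grab('side'); C=cloud(im,K,D,P); r=np.hypot(C[...,0]-546,C[...,1]+21.5)
p=C[(r<40)&(r>16)&(abs(C[...,2]-91)<9)]; co=np.linalg.lstsq(np.c_[p[:,:2]-p[:,:2].mean(0),np.ones(len(p))],p[:,2],rcond=None)[0]; print(len(p),co.round(4),np.median(p[:,2]))
E
python3 rel.py 469.2,110.9,80
```

```text
380 [-2.90000e-03  7.00000e-04  9.14426e+01] 91.40953857483197
t 11.85 tcp [549.4 -23.6 154.5] w 52.9 F [-0.1  0.5 -0.3]
axes x [-0.975 -0.223  0.002] y [-0.002  0.    -1.   ] z [ 0.223 -0.975 -0.   ]
[469.2 110.9  80. ] -> cm tool [  4.81   7.46 -14.89]
```

```bash
python3 -m jog '[[0,[1.2,0,-3.7],[0,0,0]],[0,[2.5,0,-7.5],[0,0,0]],[0,[3.7,0,-11.2],[0,0,0]],[0,[4.9,0,-14.9],[0,0,0]],[0,[4.9,4,-14.9],[0,0,0]],[0,[4.9,7.5,-14.9],[0,0,0]],[0,[4.9,7.5,-14.9],[0,0,0]],[0,[4.9,7.5,-14.9],[0,0,0]]]'
python3 -m jog '[[0,[0,0,0],[0,0,0]],[0,[0,0,0],[0,0,0]]]'
python3 - <<'E'
from h import *
for n,(x,y) in {'top':(215,190),'side':(220,170)}.items():
    im,K,D,P=grab(n); cv2.imwrite(f'pics/{n}12.png',cv2.resize(im['color'][y:y+150,x:x+175,::-1],(700,600),interpolation=2))
E
```

```text
t: 12.65
ee_pos: [468.3, 110.5, 79.7]
orientation: [-0.241, 2.104, -2.104]
ft_force: [0.7, 0.1, 0.4]
width: 0.3
t: 12.85
ee_pos: [470.5, 110.7, 81.8]
orientation: [-0.234, 2.102, -2.101]
ft_force: [-0.7, -0.2, 0.5]
width: 0.8
```

View pics/side12.png

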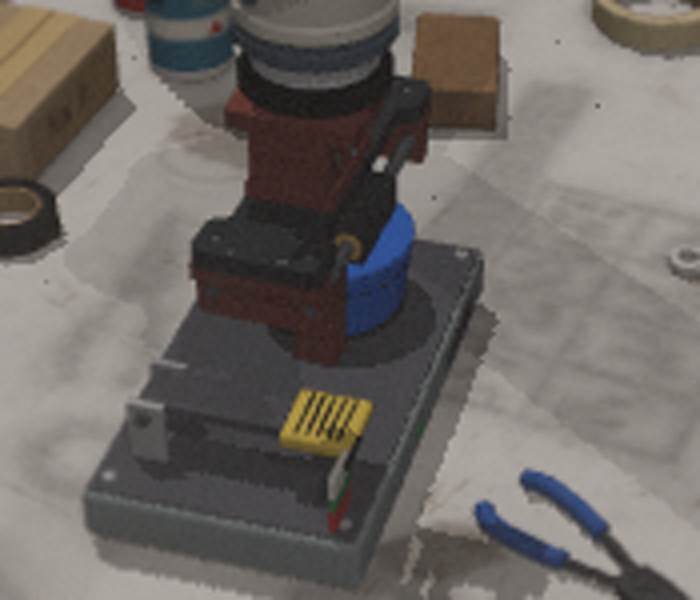

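View pics/top12.png

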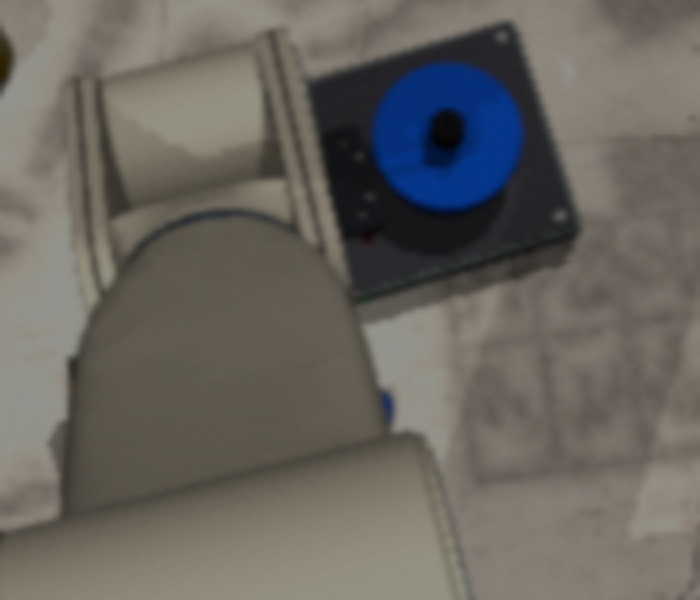

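```bash
python3 - <<'E'
from h import *
import lid
im,K,D,P=grab('side'); C=cloud(im,K,D,P)
def proj(p):
    q=np.linalg.inv(P)@np.r_[p,1]; return cv2.projectPoints(q[:3].reshape(1,3),np.zeros(3),np.zeros(3),K,D)[0].ravel()
for v in range(248,266,2): print(v,C[v,294:306:4].round(0).tolist())
print('tip mid ray z=120',plane([(300,259.5)],120,im,K,D,P).round(1))
im,K,D,P=grab('top'); m=cv2.inRange(cv2.cvtColor(im['color'],cv2.COLOR_RGB2HSV),(105,140,40),(130,255,255)); m[:, :300]=0; m[:200]=0; m[250:]=0; m[:,355:]=0
cs,_=cv2.findContours(m,0,1);h=cv2.convexHull(max(cs,key=cv2.contourArea)).reshape(-1,2); print('lid top@91',lid.circ(plane(h,91,im,K,D,P)).round(1))
E
```

```text
248 [[432.0, 185.0, 212.0], [424.0, 183.0, 214.0], [418.0, 179.0, 214.0]]
250 [[432.0, 185.0, 207.0], [424.0, 184.0, 210.0], [420.0, 177.0, 207.0]]
252 [[433.0, 184.0, 201.0], [425.0, 183.0, 204.0], [454.0, 122.0, 151.0]]
254 [[475.0, 122.0, 137.0], [468.0, 116.0, 136.0], [457.0, 118.0, 141.0]]
256 [[475.0, 122.0, 132.0], [466.0, 120.0, 134.0], [458.0, 117.0, 135.0]]
258 [[474.0, 123.0, 127.0], [467.0, 119.0, 127.0], [457.0, 118.0, 131.0]]
260 [[530.0, 39.0, 39.0], [467.0, 118.0, 122.0], [458.0, 118.0, 125.0]]
262 [[523.0, 50.0, 45.0], [516.0, 43.0, 42.0], [508.0, 39.0, 43.0]]
264 [[521.0, 53.0, 41.0], [513.0, 49.0, 42.0], [505.0, 44.0, 42.0]]
tip mid ray z=120 [[465.5 113.1 120. ]]
lid top@91 [550.2 -22.5  52. ]
```

Offset confirmed: the tip bottom at px (300,260) is z≈121 against 81 reported. The lid in the top view is at (550.2,-22.5), matching the bowl at (550.5,-23.2). I descend to just above the pad; contact should come at about 38 reported.

```bash
python3 -m jog '[[0,[0,1.5,0],[0,0,0]],[0,[0,3,0],[0,0,0]],[0,[0,3.7,0],[0,0,0]],[0,[0,3.7,0],[0,0,0]],[0,[0,3.7,0],[0,0,0]]]'
python3 - <<'E'
from h import *
im,K,D,P=grab('side'); x,y=240,220; cv2.imwrite('pics/side13.png',cv2.resize(im['color'][y:y+90,x:x+105,::-1],(700,600),interpolation=2))
E
```

```text
t: 13.55
ee_pos: [469.6, 110.7, 43.8]
orientation: [-0.237, 2.102, -2.102]
ft_force: [0.2, -0.1, 0.2]
width: 0.3
```

View pics/side13.png

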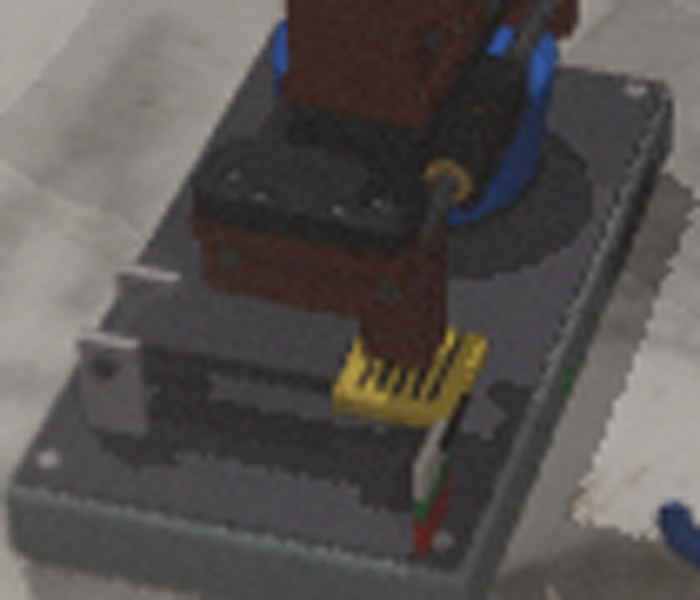

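The fingertips are over the pad's middle (crop (398,362), pad centre ~(410,380)) and clear of the plate. I press in small steps.

```bash
python3 -m jog '[[0,[0,0.2,0],[0,0,0]],[0,[0,0.4,0],[0,0,0]],[0,[0,0.4,0],[0,0,0]]]'; python3 -m jog '[[0,[0,0.2,0],[0,0,0]],[0,[0,0.3,0],[0,0,0]],[0,[0,0.3,0],[0,0,0]]]';  python3 -m jog '[[0,[0,0.2,0],[0,0,0]],[0,[0,0.3,0],[0,0,0]],[0,[0,0.3,0],[0,0,0]]]'
```

```text
t: 13.9
ee_pos: [469.3, 110.7, 39.4]
orientation: [-0.237, 2.102, -2.102]
ft_force: [0.2, -0.6, 0.8]
width: 0.5
t: 14.2
ee_pos: [469.3, 110.7, 36.6]
orientation: [-0.237, 2.102, -2.102]
ft_force: [-1.5, -1.1, 5.3]
width: 0.4
t: 14.5
ee_pos: [469.2, 110.7, 33.6]
orientation: [-0.238, 2.102, -2.102]
ft_force: [-1.3, -0.6, 6.5]
width: 0.3
```

```bash
python3 -m jog '[[0,[0,0.2,0],[0,0,0]],[0,[0,0.4,0],[0,0,0]],[0,[0,0.4,0],[0,0,0]]]'; python3 -m jog '[[0,[0,0.2,0],[0,0,0]],[0,[0,0.4,0],[0,0,0]],[0,[0,0.4,0],[0,0,0]],[0,[0,0.4,0],[0,0,0]]]'
python3 - <<'E'
from h import *
im,K,D,P=grab('side');C=cloud(im,K,D,P); x,y=240,220; cv2.imwrite('pics/side14.png',cv2.resize(im['color'][y:y+90,x:x+105,::-1],(700,600),interpolation=2))
hsv=cv2.cvtColor(im['color'],cv2.COLOR_RGB2HSV); m=cv2.inRange(hsv,(22,110,70),(36,255,255)); m[np.hypot(C[...,0]-466,C[...,1]-112)>45]=0
p=C[m>0]; s=(p[:,:2]-[463.5,114.2])@[.968,.25]
print('pad',len(p),np.median(p,0).round(1)); A=np.c_[s,np.ones(len(s))]; k=abs(p[:,2]-np.median(p[:,2]))<8; print('slope,z@mid',np.linalg.lstsq(A[k],p[k,2],rcond=None)[0].round(3))
print(ctrl.get_obs()['ee_pos'],ctrl.get_obs()['ft_force'])
E
```

```text
t: 14.8
ee_pos: [469.3, 110.7, 29.7]
orientation: [-0.237, 2.102, -2.102]
ft_force: [-2.5, -1.2, 8.8]
width: 0.7
t: 15.2
ee_pos: [469.5, 110.8, 26.0]
orientation: [-0.237, 2.102, -2.102]
ft_force: [-2.3, -0.7, 10.4]
width: 0.5
pad 112 [461.2 123.5  62.3]
slope,z@mid [ 0.139 62.456]
[469.53984311 110.78412166  26.01136089] [-2.54719488 -0.78334106  9.9362766 ]
```

View pics/side14.png

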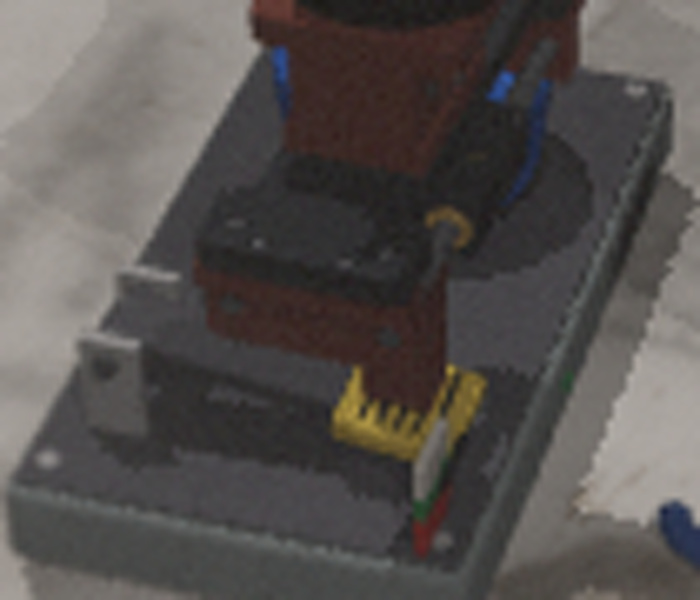

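```bash
cat > pad.py <<'E'
from h import *
a=cv2.imread('pics/side0.png'); im,K,D,P=grab('side'); b=np.ascontiguousarray(im['color'][...,::-1])
def proj(p):
    q=np.linalg.inv(P)@np.r_[p,1]; return cv2.projectPoints(q[:3].reshape(1,3),np.zeros(3),np.zeros(3),K,D)[0].ravel()
X=np.array([.968,.25]); Y=np.array([-.25,.968]); c=np.array([463.5,114.2])
sat=lambda i: cv2.GaussianBlur(cv2.cvtColor(i,cv2.COLOR_BGR2HSV)[...,1],(3,3),0).astype(np.float32)
for nm,dx,dy in (('front -y',-21,-21),('hinge +y',21,21),('front mid',-21,4)):
    xy=c+dx*X+dy*Y; R=97-dx
    def px(th):
        # rotate about hinge (height 72): point at R in front, 6 above
        h=-R*np.sin(th)+6*np.cos(th); f=R*np.cos(th)+6*np.sin(th)
        q=xy-(f-R)*X; return proj(np.r_[q,72+h])
    p0=px(0); u,v=np.round(p0).astype(int); w=5
    t=sat(a)[v-w:v+w+1,u-w:u+w+1]; s=sat(b)[v-w-4:v+w+15,u-w-5:u+w+6]
    r=cv2.matchTemplate(s,t,cv2.TM_CCOEFF_NORMED); _,mx,_,(mu,mv)=cv2.minMaxLoc(r)
    y=r[mv-1:mv+2,mu]; sub=(0.5*(y[0]-y[2])/(y[0]-2*y[1]+y[2])) if 0<mv<r.shape[0]-1 else 0
    dv=mv-4+sub; ths=np.linspace(0,.25,251); pr=np.array([px(t)[1]-p0[1] for t in ths])
    print(nm,p0.round(1),'score',round(float(mx),2),'du',mu-5,'dv',round(float(dv),2),'theta',ths[np.argmin(abs(pr-dv))].round(3))
o=ctrl.get_obs(); print(o['t'],o['ee_pos'].round(1),o['ft_force'].round(1))
E
python3 pad.py
```

```text
front -y [312.9 271. ] score 0.99 du 0 dv 5.65 theta 0.138
hinge +y [288.4 279.6] score 0.99 du 0 dv 4.33 theta 0.162
front mid [309.6 278.3] score 0.94 du 1 dv 3.87 theta 0.093
15.3 [469.5 110.8  26. ] [-2.7 -0.2 10.3]
```

The estimates are 0.138 and 0.162 (corner tracking), 0.13–0.145 (travel) and about 0.15 (force). That is green but slightly high, so I ease up by 1 mm.

```bash
python3 -m jog '[[0,[0,-0.1,0],[0,0,0]],[0,[0,-0.1,0],[0,0,0]],[0,[0,-0.1,0],[0,0,0]],[0,[0,-0.1,0],[0,0,0]]]'; python3 pad.py
python3 - <<'E'
from h import *
for n,(x,y) in {'top':(215,190),'side':(240,220)}.items():
    im,K,D,P=grab(n); cv2.imwrite(f'pics/{n}15.png',cv2.resize(im['color'][y:y+90,x:x+135,::-1],(780,520),interpolation=2))
im,K,D,P=grab('side'); C=cloud(im,K,D,P); r=np.hypot(C[...,0]-546,C[...,1]+21.5)
p=C[(r<48)&(r>16)&(abs(C[...,2]-91)<9)]; print('lid z',len(p),np.median(p[:,2]))
E
```

```text
t: 15.7
ee_pos: [469.5, 110.7, 27.0]
orientation: [-0.237, 2.102, -2.102]
ft_force: [-3.2, -0.8, 9.8]
width: 0.3
front -y [312.9 271. ] score 0.99 du 0 dv 5.25 theta 0.128
hinge +y [288.4 279.6] score 0.99 du 0 dv 3.91 theta 0.146
front mid [309.6 278.3] score 0.94 du 1 dv 3.66 theta 0.088
15.75 [469.5 110.7  27. ] [-2.  -0.4  9.5]
lid z 15 91.17267229466574
```

View pics/side15.png

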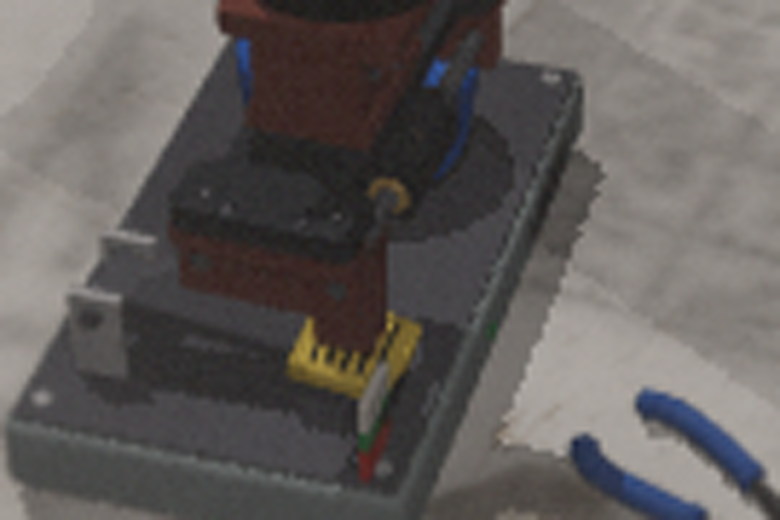

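View pics/top15.png

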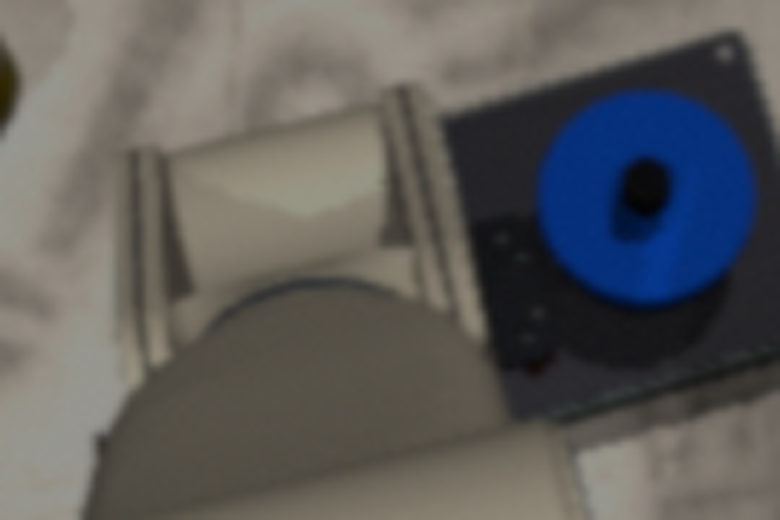

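The paddle is at about 0.13–0.14 rad with 9.5 N, and the gripper is clear of the lid (z 91.2, centred). I hold briefly, then hand in.

```bash
python3 -m jog '[[0,[0,0,0],[0,0,0]],[0,[0,0,0],[0,0,0]],[0,[0,0,0],[0,0,0]],[0,[0,0,0],[0,0,0]],[0,[0,0,0],[0,0,0]],[0,[0,0,0],[0,0,0]]]'; python3 pad.py && python3 -c "
from workcell import ctrl; print(ctrl.close_job())"
```

```text
t: 16.5
ee_pos: [469.5, 110.8, 27.0]
orientation: [-0.237, 2.102, -2.102]
ft_force: [-2.9, -0.9, 9.6]
width: 0.3
front -y [312.9 271. ] score 0.99 du 0 dv 5.23 theta 0.127
hinge +y [288.4 279.6] score 1.0 du 0 dv 3.93 theta 0.147
front mid [309.6 278.3] score 0.93 du 1 dv 3.65 theta 0.088
16.55 [469.4 110.8  27. ] [-2.4  0.1  9.4]
the job is handed in; nothing more can be done
None
```

I put the larger blue lid on the bowl, pressed it down until it hit the hard rim, and let go. I then pressed the yellow paddle with shut fingers and handed the job in while still holding it. It took about 16.6 s of the 56 s, and no verdict was reported.

**Lid:** The disc top is at about z 91.2–91.4 mm (91 is fully home). It is level to about 0.003 rad and within about 1 mm of the bowl's centre in the top camera. The last force before letting go was 24 N against the stop.

**Paddle:** It was held steady at 9.4–9.6 N. Two tracked pad corners put it at 0.127 and 0.147 rad, which agrees with the travel and the spring force. A third tracked point, partly hidden by the plate, gave 0.088, just under the green zone's 0.09; I discounted it.

**Disagreements:**
- **Tool height:** The reported tool height read about 40 mm lower than the fingertips seen in the images. I worked from the images, and touching the rim and the pad confirmed that offset.
- **Cameras:** The two cameras differ by about 5 mm in x. I used positions relative to each other within one camera, and the top camera for absolute positions.

**Other objects:** The arm made no contact with any bystander that I could see or feel. I did not measure their positions again at the end.

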